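# Set the cell clamp of a bench analyser with its thumbwheel

## Task

Roll the knurled thumbwheel on top of the white bench analyser with a fingertip, stroke by stroke, until the sliding jaw has closed the cell gap just far enough that its front face lines up with the thin upright gauge mark standing beside it, then draw the hand away clear of everything. Move the jaw only by the wheel: do not push the jaw or the mark themselves, and leave the bottle, the vial and the pipette around it undisturbed, neither shifted nor picked up.

Things in the scene. Friction and masses are not known exactly. Their poses are not given: they have to be found in the camera images.
- analyser: White plastic bench analyser, fixed to the bench: x -110 to 110 mm, y -180 to 140, flat deck 60 above the bench. Origin on the bench, z up; the jaw closes along its +y. Thumbwheel at x=-35, y=0. Console with screen, 87 high, over y -173 to -97. White vial caps, 14 above the deck, at x=-85, y=-50 and 75. Fixed aluminium jaw at x=50, top 82 high, its face at y=50.
- wheel_top (a point): Top point of the knurled steel thumbwheel, mid-width, 82 mm above the bench at rest; does not spin. The top rolls along the analyser's y. It stands 10 above two plastic cheeks (74 long in y, 9 thick, 2 mm off either side) and 22 above the deck. The axle is sprung: it sinks 1 mm per 1.3 N, to a hard stop 5 mm down. Pressed 2 to 4 mm, it rolls by friction with a fingertip drawn across it.
- thumbwheel: The thumbwheel, 60 mm diameter, 20 mm wide, axle level along the analyser's x. Origin at its centre, 30 mm below its top; its orientation spins with it. It turns lightly (about 1 N at the rim), either way, and stays where it is left.
- jaw: Sliding aluminium jaw, 46 mm in x, 30 in y, 22 high, at analyser x=50, on the wheel's sprung carriage (it dips with it) and geared to the wheel: dragging the wheel's top towards the analyser's +y moves the jaw to +y (closing), 1 mm per 4 mm of rim; the other way opens it. Travel 40 mm, gap 45 to 5; starts near open. Origin: foot of its front (+y) face; axes as the analyser's.
- jaw_face (a point): Centre of the jaw's front (+y) face, the face towards the gap, 71 mm above the bench. This is the face to bring level with the gauge mark.
- gauge_mark: Gauge mark: upright dark steel fin, 3 mm thick in y, 14 in x, 16 high (70 to 86 above the bench), on a 12 mm foot on a rail beside the jaw's path (analyser x=83). Origin at the fin's centre; axes as the analyser's. Its y differs each time, always between the jaw's starting face and the fixed jaw; the jaw passes without touching. Goal: jaw_face at the same analyser y as this origin.
- reagent_vial: Bystander: small clear round vial with a white cap, 32 mm diameter, 62 mm high, standing loose beside the analyser. Origin under its centre.
- sample_bottle: Bystander: white round bottle, 44 mm diameter, 85 mm high, standing loose beside the analyser. Origin under its centre.
- pipette: Bystander: grey hand pipette lying loose along its x, from -116 to +107 mm, 26 mm wide, 22 mm high. Origin on the bench under it.

How it is judged:
By the outcome, as a careful person would: the job done as asked, in the order asked, and still so for the second after the job is handed in, with the robot touching nothing.
It also fails if it takes over 51 s, if anything falls off the work surface, if the arm or the gripper's body presses on something with over 40 N, if the wrist force passes 120 N, or if a joint passes its speed limit or range.

## Robot

A 6-joint arm with a two-finger parallel gripper is mounted at the origin on the work surface. World frame = base frame: x ahead of the robot, y to its left, z up, the work surface at z = 0. Lengths are in m, angles in rad, forces in N, time in s.
With the tool pointing down it reaches from about 0.3 to 0.775 m from the base axis. Payload 14.6 kg.
Tool frame: the origin (TCP) lies midway between the tips of the shut fingers; the grasp point (between the pads) lies 19 mm behind it (ctrl.pinch_z is the distance from the TCP to the grasp point, in m); z points along the fingers, y is the line along which they close (so a half turn about z gives the same grasp; the last joint's range is limited). The gripper opens to 94 mm and grips with 3 to 60 N. Pads are 16 mm wide; open, the fingers measure 119 mm over their backs; the gripper's body (75 mm by 177 mm) begins 78 mm behind the grasp point.
Start: joints at [1.239, 0.3, 1.521, -0, 1.321, -0.067], TCP at [0.144, 0.531, 0.205] pointing down, gripper open.
Joint ranges: [-3.03, 3.03], [-0.79, 2.21], [0.23, 2.52], [-1.04, 4.18], [0, 3.07], [-2.55, 2.55]. Speed limits (rad/s): [2.22, 2.22, 2.57, 3.14, 3.14, 3.14].

## Interface

Orientations are given as [roll, pitch, yaw] about the fixed x, y, z axes, in that order (R = Rz(yaw) Ry(pitch) Rx(roll)).
In Python, from station import ctrl gives the robot as it stands.
- The arm moves only by the tool jog_arm, never from a script. Its argument "motion" is a list of rows, each a list of 7 numbers: the shift along the tool's x, y, z in m, then the turn, a rotation vector about the tool's x, y, z in rad, then the opening, from -1 (shut) to 1 (fully open). In form: [[tx, ty, tz, rx, ry, rz, gripper], ...]. A call has 1 to 5 rows; each row shifts and turns the commanded pose from where the row before left it, along the tool's axes as they then stand; what a row does not reach is not made up. A row lasts 1/10 s, in which the tool goes at most 50 mm and 8.59 degrees, less where a joint would pass 70% of its speed; a pose out of reach is approached as far as the arm can. A call is refused whole if a number of a shift passes 0.05 or a number of a turn 0.15, either way. A call with a gripper value outside its range is refused whole. The fingers move at their own pace and stop on an object; "squeeze" is the grip in N (left out, the last holds). Time passes only in rows, so rows that do not move let the fingers close. It gives the time, the measured TCP pose, the force, the opening and the grip force at its end, in the units of the state.
- ctrl.get_obs(): the state, without advancing time (a new reading comes with each control period).
- ctrl.camera(name): name is "scene" or "top" or "wrist"; returns the picture (384x512x3 uint8, red, green, blue); there is no depth.
- ctrl.camera_model(name): a dict with "intrinsics" (3x3 intrinsics, pixels), "rvec" (rotation vector, rad) and "tvec" (3), from world to camera coordinates, as OpenCV has them. Camera axes: x right, y down, z forward; pixel columns grow to the right and rows downward; lengths in m; the calibration is good to about 2 mm. A picture is of the moment at which its call begins: read the wrist's pose just before it. camera_model takes no time and is no camera call; for the wrist camera it gives the pose at the moment of the call.
- ctrl.hand_in(): hands the job in; it is judged then, once.
The state is a dict: "time_s": time; "qpos": joint angles; "joint_vel": joint speeds; "tau": joint torques, N m; "ee_pos": TCP position; "eef_rot": TCP orientation; "force": force on the tool from outside, world axes, zero at the start; "moment": the same for the moment, N m; "grip_width": finger opening in m; "grip_force": force on a finger pad.
Only numpy, scipy, OpenCV 4.12 (cv2) and the standard library are available. Lean on these libraries where they do the work, as an engineer would, in place of code of your own. Each camera call takes 0.05 s, during which the arm holds its last target. There are 200 camera calls.

## Working session

There is one attempt and no reset: what is moved stays moved. The work goes in short steps, Python scripts to look and compute and a tool call to move; the robot and the scene stay as the last step left them, time stands still between calls to the robot, and variables do not carry over. Pictures are saved under pics/ and viewed, at most 10 in all, crops included, and the job is handed in when it is done.

Besides the shell and the picture viewer there is one more tool, called after "Request:" as name(argument=value, ...) on one line, values as JSON. jog_arm: Moves the arm, as the interface text tells. Its arguments: {"type":"object","properties":{"motion":{"type":"array"},"squeeze":{"type":"number"}},"required":["motion"]}

```bash
mkdir -p pics; python3 - <<'E'
from station import ctrl
import cv2,numpy as np
o=ctrl.get_obs(); print(o['time_s'],o['ee_pos'],o['eef_rot'],o['force'])
for n in ['scene','top']:
    cv2.imwrite(f'pics/{n}0.png',cv2.resize(ctrl.camera(n)[:,:,::-1],(768,576),interpolation=cv2.INTER_CUBIC))
    m=ctrl.camera_model(n);print(n,m)
E
```

```text
0.0 [0.14386541 0.53055974 0.20486208] [-3.14036266e+00 -9.37999910e-05  2.87677073e+00] [-0.06301168 -0.24691897 -0.33455905]
scene {'intrinsics': array([[493.66371283,   0.        , 258.16694891],
       [  0.        , 493.66371283, 189.68195126],
       [  0.        ,   0.        ,   1.        ]]), 'rvec': array([ 0.6145156 ,  2.63274054, -1.21693191]), 'tvec': array([ 0.52864084, -0.12115085,  1.2424024 ])}
top {'intrinsics': array([[445.79911564,   0.        , 257.07240135],
       [  0.        , 445.79911564, 192.8297303 ],
       [  0.        ,   0.        ,   1.        ]]), 'rvec': array([ 2.19067259, -2.2313075 ,  0.07383021]), 'tvec': array([0.03082171, 0.57752997, 1.08424246])}
```

View pics/scene0.png

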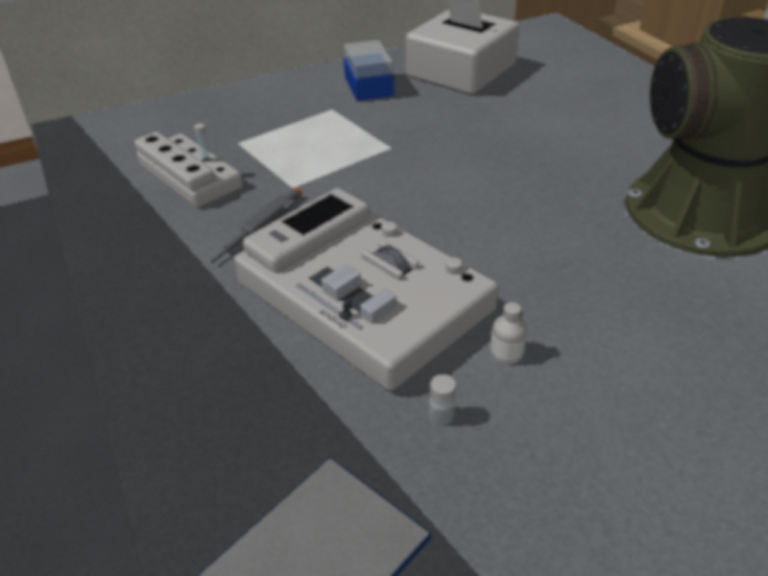

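View pics/top0.png

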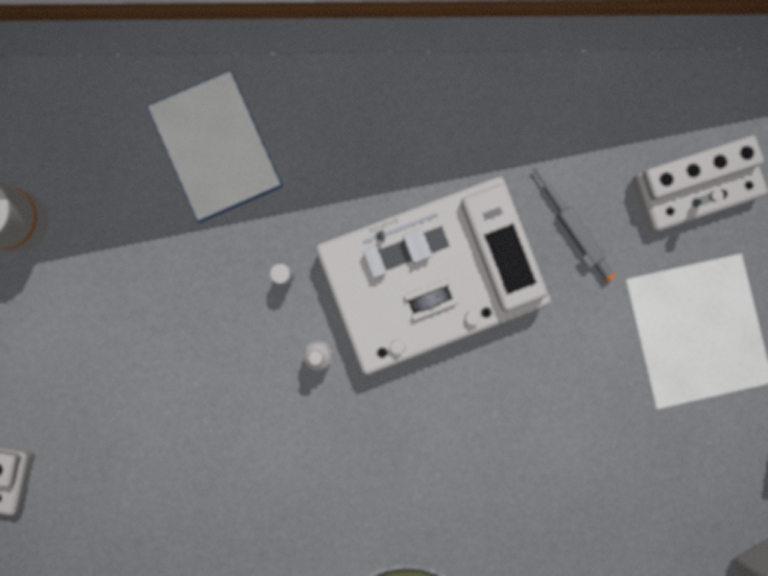

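The top view shows the console on the right (analyser −y), the wheel at (431,298) and the mark at (379,236). The scene view shows the mark at (347,310), the wheel at (393,260) and the near deck corner at (391,364).

```bash
cat > h.py <<'E'
from station import ctrl
import cv2,numpy as np
from scipy.optimize import least_squares
def proj(m,P): return cv2.projectPoints(np.array(P,float).reshape(-1,3),m['rvec'],m['tvec'],m['intrinsics'],None)[0].reshape(-1,2)
def ray(m,px,z):
    R=cv2.Rodrigues(m['rvec'])[0]; d=R.T@np.linalg.solve(m['intrinsics'],[*px,1.]); c=-R.T@np.ravel(m['tvec'])
    return c+d*(z-c[2])/d[2]
def W(p,A):
    A=np.array(A,float).reshape(-1,3);c,s=np.cos(p[2]),np.sin(p[2])
    return np.c_[p[0]+c*A[:,0]-s*A[:,1],p[1]+s*A[:,0]+c*A[:,1],A[:,2]]
def toA(p,w):
    c,s=np.cos(p[2]),np.sin(p[2]);d=np.array(w)[:2]-p[:2];return np.array([c*d[0]+s*d[1],-s*d[0]+c*d[1]])
E
python3 - <<'E'
from h import *
T=ctrl.camera_model('top');S=ctrl.camera_model('scene')
A=np.array([[.11,.14,.06],[.11,-.18,.06],[-.11,-.18,.06],[-.11,.14,.06],[-.035,0,.082],[-.085,-.05,.074],[-.085,.075,.074]])
t=np.array([[318,245],[502,180],[549,300],[367,373],[431,298],[472,318],[397,348]])/1.5
B=np.array([[.11,.14,.06],[-.11,.14,.06],[-.035,0,.08],[-.085,-.05,.074],[-.085,.075,.074]])
s=np.array([[391,366],[496,288],[393,257],[389,228],[454,265]])/1.5
f=lambda p:np.r_[(proj(T,W(p,A))-t).ravel(),(proj(S,W(p,B))-s).ravel()]
r=least_squares(f,[.5,0,.2],loss='soft_l1');p=r.x;print(p,f(p).round(1).reshape(-1,2).tolist())
print('wheel',W(p,[-.035,0,.082]))
for n,m,px,z in [('mark',T,(379,236),.08),('mark s',S,(347,305),.08),('jawtopfrontedge',T,(406,250),.082),('vial',T,(280,273),.06),('bottle',T,(316,355),.085)]:
    w=ray(m,np.array(px)/1.5,z);print(n,w,toA(p,w))
E
```

```text
[ 0.59243853 -0.03505058  0.34784629] [[-3.4, -0.3], [-0.0, -4.7], [2.5, 1.6], [-2.6, 2.0], [-0.3, 0.3], [-0.1, -0.5], [-0.3, -1.1], [-0.4, 1.0], [3.5, -3.8], [-1.9, -3.1], [0.2, -1.3], [-0.1, -1.8]]
wheel [[ 0.55953472 -0.04698117  0.082     ]]
mark [0.65748732 0.03048079 0.08      ] [0.08349089 0.0394332 ]
mark s [0.65784023 0.02695774 0.08      ] [0.08262175 0.03600085]
jawtopfrontedge [ 0.63492304 -0.01066618  0.082     ] [0.04825208 0.00844214]
vial [0.60432113 0.18605142 0.06      ] [0.08653883 0.20380952]
bottle [0.47671361 0.12968802 0.085     ] [-0.05263896  0.19431985]
```

Request:
jog_arm(motion=[[0,0,0,0,0,-0.1225,-1],[0,0,0,0,0,-0.1225,-1],[0,0,0,0,0,-0.1225,-1],[0,0,0,0,0,-0.1225,-1],[0,0,0,0,0,-0.1225,-1]])

```text
time_s: 0.6
ee_pos: [0.1439, 0.5307, 0.2051]
eef_rot: [-3.141, -0.0, -2.789]
force: [-0.1, 0.3, -0.3]
grip_width: 0.0573
grip_force: 0.0
```

```bash
cat >> h.py <<'E'
def state(): 
    o=ctrl.get_obs();R=cv2.Rodrigues(np.zeros(3))[0]
    from scipy.spatial.transform import Rotation as Ro
    return o,Ro.from_euler('xyz',o['eef_rot']).as_matrix()
def delta(target):
    o,R=state();return R.T@(np.array(target)-o['ee_pos'])
E
python3 - <<'E'
from h import *
o,R=state();print(o['time_s'],o['ee_pos'],o['eef_rot'],o['grip_width'],o['qpos'],delta([.5595,-.047,.205]))
E
```

```text
0.6 [0.14387574 0.53068481 0.20510748] [-3.14108441e+00 -4.67594060e-04 -2.78882228e+00] 0.05729916017563129 [ 1.23941299e+00  3.00246505e-01  1.52134957e+00  4.24679948e-05
  1.32068597e+00 -6.84164346e-01] [-1.90440337e-01 -6.85708116e-01  3.66935810e-04]
```

Request:
jog_arm(motion=[[-0.0127,-0.0457,0,0,0,0,-1],[-0.0127,-0.0457,0,0,0,0,-1],[-0.0127,-0.0457,0,0,0,0,-1],[-0.0127,-0.0457,0,0,0,0,-1],[-0.0127,-0.0457,0,0,0,0,-1]])

```text
time_s: 1.1
ee_pos: [0.2821, 0.3359, 0.2053]
eef_rot: [-3.141, -0.0, -2.793]
force: [0.7, 0.1, -0.4]
grip_width: 0.0172
grip_force: 0.0
```

Request:
jog_arm(motion=[[-0.0127,-0.0457,0,0,0,0,-1],[-0.0127,-0.0457,0,0,0,0,-1],[-0.0127,-0.0457,0,0,0,0,-1],[-0.0127,-0.0457,0,0,0,0,-1],[-0.0127,-0.0457,0,0,0,0,-1]])

```text
time_s: 1.6
ee_pos: [0.4197, 0.1426, 0.2055]
eef_rot: [3.142, 0.0, -2.794]
force: [-0.0, -0.2, 0.5]
grip_width: 0.0001
grip_force: 0.0
```

Request:
jog_arm(motion=[[-0.0127,-0.0457,0,0,0,0,-1],[-0.0127,-0.0457,0,0,0,0,-1],[-0.0127,-0.0457,0,0,0,0,-1],[-0.0127,-0.0457,0,0,0,0,-1],[0,0,0,0,0,0,-1]])

```text
time_s: 2.1
ee_pos: [0.5307, -0.014, 0.2045]
eef_rot: [-3.141, -0.001, -2.798]
force: [-0.4, 0.8, 0.2]
grip_width: 0.0004
grip_force: 0.0
```

```bash
python3 - <<'E'
from h import *
o,R=state();print(o['time_s'],o['ee_pos'],o['eef_rot'],o['grip_width'],o['qpos'][5],delta([.5595,-.047,.205]))
m=ctrl.camera_model('wrist');im=ctrl.camera('wrist');cv2.imwrite('pics/w1r.png',im[:,:,::-1])
np.save('w1.npy',{k:np.array(v) for k,v in m.items()},allow_pickle=True)
cv2.imwrite('pics/w1.png',cv2.resize(im[:,:,::-1],(768,576),interpolation=cv2.INTER_CUBIC));print(m)
p=[.59244,-.03505,.34785]
print(proj(m,W(p,[[-.035,0,.082],[.083,.038,.08],[.05,.005,.082]])),proj(m,[o['ee_pos']]))
E
```

```text
2.1 [ 0.53068739 -0.01398582  0.20448151] [-3.14149919e+00 -1.12671165e-03 -2.79797181e+00] 0.0003566323306442102 -2.0093236726301127 [-0.01600523 -0.04079118 -0.00053271]
{'intrinsics': array([[302.83438653,   0.        , 254.06004108],
       [  0.        , 302.83438653, 187.78681879],
       [  0.        ,   0.        ,   1.        ]]), 'rvec': array([-1.71180641, -2.42738958, -0.32534259]), 'tvec': array([ 0.19125457, -0.50500898,  0.25930043])}
[[214.78124664 197.21880849]
 [252.14213859 294.76834483]
 [222.29622159 270.17292719]] [[253.87531055 229.54844182]]
```

View pics/w1.png

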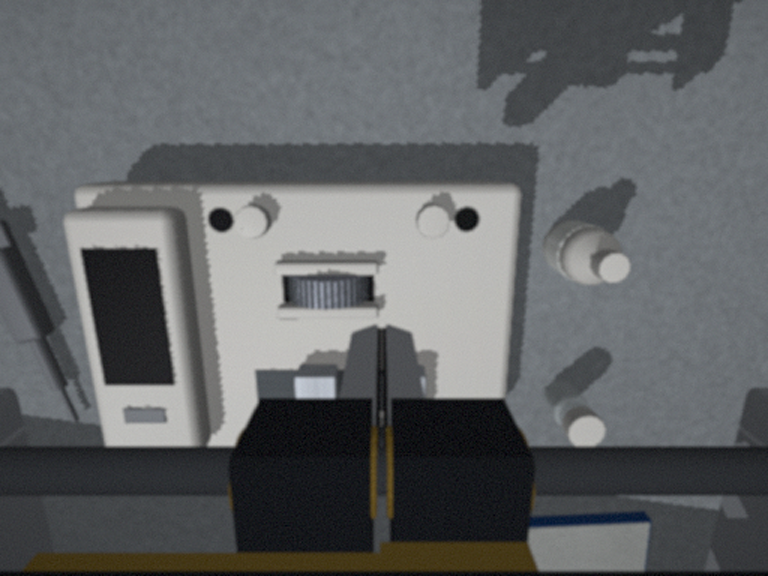

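The wrist view shows the wheel at about (328,291), but the fingers hide the jaw because the camera sits on the robot side. I'll turn the hand half round so the camera looks past the jaw and mark.

Request:
jog_arm(motion=[[0,0,0,0,0,0.1496,-1],[0,0,0,0,0,0.1496,-1],[0,0,0,0,0,0.1496,-1],[0,0,0,0,0,0.1496,-1],[0,0,0,0,0,0.1496,-1]])

```text
time_s: 2.65
ee_pos: [0.5285, -0.009, 0.2054]
eef_rot: [3.142, -0.0, 2.736]
force: [-0.2, -0.4, 0.3]
grip_width: 0.0003
grip_force: 0.0
```

Request:
jog_arm(motion=[[0,0,0,0,0,0.1496,-1],[0,0,0,0,0,0.1496,-1],[0,0,0,0,0,0.1496,-1],[0,0,0,0,0,0.1496,-1],[0,0,0,0,0,0.1496,-1]])

```text
time_s: 3.15
ee_pos: [0.5285, -0.009, 0.2054]
eef_rot: [-3.141, -0.0, 1.988]
force: [0.5, -0.6, 0.5]
grip_width: 0.0005
grip_force: 0.0
```

Request:
jog_arm(motion=[[0,0,0,0,0,0.1496,-1],[0,0,0,0,0,0.1496,-1],[0,0,0,0,0,0.1496,-1],[0,0,0,0,0,0.1496,-1],[0,0,0,0,0,0.1496,-1]])

```text
time_s: 3.65
ee_pos: [0.5285, -0.009, 0.2054]
eef_rot: [-3.141, -0.0, 1.24]
force: [-0.2, -0.4, -0.5]
grip_width: 0.001
grip_force: 0.0
```

Request:
jog_arm(motion=[[0,0,0,0,0,0.1496,-1],[0,0,0,0,0,0.1496,-1],[0,0,0,0,0,0.1496,-1],[0,0,0,0,0,0.1496,-1],[0,0,0,0,0,0.1496,-1]])

```text
time_s: 4.15
ee_pos: [0.5285, -0.009, 0.2054]
eef_rot: [-3.141, 0.0, 0.492]
force: [0.1, -0.1, -0.4]
grip_width: 0.0003
grip_force: 0.0
```

Request:
jog_arm(motion=[[0,0,0,0,0,0.1496,-1],[0.016,0.0408,0,0,0,0,-1],[0,0,0,0,0,0,-1],[0,0,0,0,0,0,-1]])

```text
time_s: 4.55
ee_pos: [0.5577, -0.0424, 0.205]
eef_rot: [-3.141, 0.001, 0.348]
force: [-0.5, -0.3, 0.1]
grip_width: 0.0006
grip_force: 0.0
```

```bash
cat >> h.py <<'E'
def shot(n,view=True):
    o,R=state();m=ctrl.camera_model('wrist');im=ctrl.camera('wrist')[:,:,::-1]
    cv2.imwrite(f'pics/{n}r.png',im);np.save(f'{n}.npy',m,allow_pickle=True)
    cv2.imwrite(f'pics/{n}.png',cv2.resize(im,(768,576),interpolation=cv2.INTER_CUBIC));return o,m,im
E
python3 - <<'E'
from h import *
o,m,im=shot('w2')
print(o['time_s'],o['ee_pos'],o['eef_rot'],o['qpos'][5])
p=[.59244,-.03505,.34785]
print(1.5*proj(m,W(p,[[-.035,0,.082],[.083,.038,.08],[.05,.005,.082]])),1.5*proj(m,[o['ee_pos']]))
E
```

```text
4.55 [ 0.55765258 -0.0424085   0.2050377 ] [-3.14098274e+00  7.98898491e-04  3.47952605e-01] 1.081332306707463
[[388.82101226 273.52313553]
 [328.18053874  88.61916364]
 [381.406003   144.01567119]] [[381.80065581 346.24296617]]
```

View pics/w2.png

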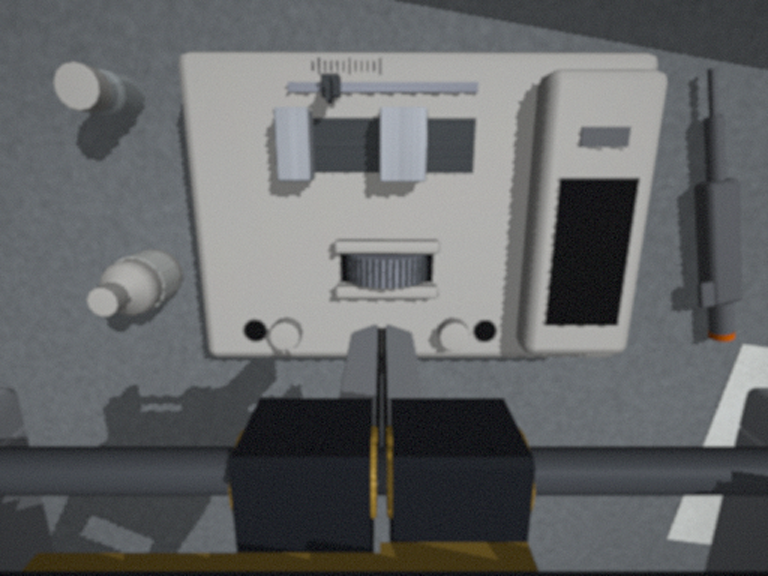

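The wrist view now shows the wheel at (387,270), the jaw with its front edge at x≈380, the fixed jaw face at x≈308 and the mark at (330,88). Next I'll refine the pose.

```bash
cat >> h.py <<'E'
def fit(m,P,t,p0=(.5924,-.035,.348)):
    f=lambda p:(proj(m,W(p,P))-np.array(t)/1.5).ravel()
    r=least_squares(f,p0,loss='soft_l1');return r.x,f(r.x).reshape(-1,2).round(1).tolist()
E
python3 - <<'E'
from h import *
m=np.load('w2.npy',allow_pickle=True).item()
P=[[-.014,.037,.072],[-.014,-.037,.072],[-.056,.037,.072],[-.056,-.037,.072],[-.085,.075,.074],[-.085,-.05,.074],[.11,.14,.06]]
t=[(336,241),(438,242),(336,298),(437,297),(285,333),(454,334),(181,55)]
p,r=fit(m,P,t);print(p,r)
np.save('p.npy',p)
for n,px,z in [('mark',(330,88),.08),('jaw',(380,144),.082),('fixed',(308,144),.082),('wheel',(387,270),.081)]:
    print(n,toA(p,ray(m,np.array(px)/1.5,z)))
print(W(p,[-.035,0,.082]))
E
```

```text
[ 0.59224662 -0.03459353  0.34071594] [[-1.0, -0.4], [2.1, -0.7], [-0.1, 0.1], [1.1, 1.1], [-0.4, 2.3], [0.8, 2.3], [-5.3, -5.6]]
mark [0.08311989 0.03695851]
jaw [0.049997   0.00575554]
fixed [0.0497244  0.05152712]
wheel [-0.03273779  0.0005129 ]
[[ 0.55925857 -0.0462892   0.082     ]]
```

Request:
jog_arm(motion=[[0,0.01,0.04,0,0,0,-1],[0,0.01,0.04,0,0,0,-1],[0,0,0.03,0,0,0,-1],[0,0,0.005,0,0,0,-1],[0,0,0,0,0,0,-1]])

```text
time_s: 5.1
ee_pos: [0.5646, -0.061, 0.0908]
eef_rot: [-3.141, 0.001, 0.349]
force: [1.3, 0.1, 0.7]
grip_width: 0.0003
grip_force: 0.0
```

Request:
jog_arm(motion=[[0,0,0.006,0,0,0,-1],[0,0,0.003,0,0,0,-1],[0,0,0.002,0,0,0,-1],[0,0,0,0,0,0,-1],[0,0,0,0,0,0,-1]])

```text
time_s: 5.6
ee_pos: [0.565, -0.0618, 0.0798]
eef_rot: [3.141, -0.0, 0.348]
force: [-0.0, 0.6, -0.1]
grip_width: 0.0006
grip_force: 0.0
```

```bash
python3 - <<'E'
from h import *
o,R=state();p=np.load('p.npy');print(o['time_s'],o['ee_pos'],o['force'],toA(p,o['ee_pos']))
E
```

```text
5.6 [ 0.5649557  -0.06183376  0.07975375] [-0.03608394  0.58498397 -0.10771984] [-0.03482477 -0.01655475]
```

Request:
jog_arm(motion=[[0,0,0.0015,0,0,0,-1],[0,-0.004,0,0,0,0,-1],[0,-0.004,0,0,0,0,-1],[0,-0.004,0,0,0,0,-1],[0,-0.004,0,0,0,0,-1]])

```text
time_s: 6.1
ee_pos: [0.5595, -0.0464, 0.0783]
eef_rot: [3.141, -0.001, 0.348]
force: [0.3, -2.7, 6.1]
grip_width: 0.0005
grip_force: 2.5
```

Request:
jog_arm(motion=[[0,-0.002,-0.001,0,0,0,-1],[0,-0.004,0,0,0,0,-1],[0,-0.004,0,0,0,0,-1],[0,-0.004,0,0,0,0,-1],[0,0,0,0,0,0,-1]])

```text
time_s: 6.6
ee_pos: [0.5543, -0.0329, 0.0787]
eef_rot: [-3.141, 0.0, 0.348]
force: [0.0, 2.0, 1.5]
grip_width: 0.0002
grip_force: 1.1
```

```bash
python3 - <<'E'
from h import *
o,m,im=shot('w3');p=np.load('p.npy');print(o['time_s'],o['ee_pos'],o['force'],toA(p,o['ee_pos']))
E
```

```text
6.6 [ 0.55430942 -0.03294116  0.07871494] [0.02528514 2.00424318 1.48570777] [-0.03520424  0.01423455]
```

View pics/w3.png

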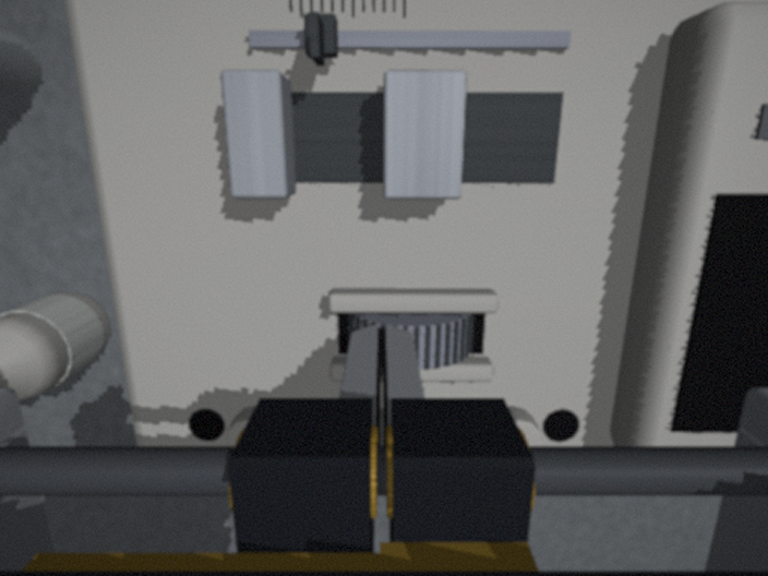

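```bash
cat > meas.py <<'E'
from h import *
def meas(n,fixed,jaw,mark,dip=0):
    m=np.load(n+'.npy',allow_pickle=True).item();p=np.load('p.npy')
    g=lambda px,z:toA(p,ray(m,np.array(px)/1.5,z))
    a,b,c=g(fixed,.082),g(jaw,.082-dip),g(mark,.086)
    print(n,'fixed',a.round(4),'jaw',b.round(4),'mark',c.round(4),'| gap',(a-b)[1].round(4),'mark-jaw',(c-b)[1].round(4))
E
python3 - <<'E'
from meas import *
meas('w2',(307,144),(380,144),(329,82)); meas('w3',(280,132),(385,132),(321,24),.002)
# intensity profiles for jaw rows
for n,r,a,b in [('w2',96,195,270),('w3',88,180,265)]:
    im=cv2.imread(f'pics/{n}r.png',0);print(n,im[r-3:r+4,a:b].mean(0).round().astype(int).tolist())
for n,r,a,b in [('w2',[54,56],205,235),('w3',[12,20],195,230)]:
    im=cv2.imread(f'pics/{n}r.png',0);print(n,im[r[0]:r[1],a:b].mean(0).round().astype(int).tolist())
E
```

```text
w2 fixed [0.0497 0.0522] jaw [0.05   0.0058] mark [0.0857 0.0368] | gap 0.0464 mark-jaw 0.0311
w3 fixed [0.0509 0.0522] jaw [0.0512 0.0136] mark [0.0856 0.0356] | gap 0.0386 mark-jaw 0.022
w2 [172, 173, 171, 169, 168, 167, 169, 168, 167, 164, 145, 118, 96, 85, 75, 71, 69, 69, 69, 69, 70, 69, 69, 70, 70, 71, 69, 70, 70, 70, 69, 69, 70, 70, 69, 70, 70, 70, 70, 71, 70, 71, 71, 71, 70, 70, 70, 65, 57, 47, 45, 46, 45, 44, 46, 42, 44, 64, 112, 153, 173, 176, 173, 173, 173, 173, 171, 171, 172, 172, 170, 166, 165, 165, 166]
w3 [145, 145, 144, 146, 146, 145, 142, 135, 121, 98, 82, 80, 78, 78, 75, 70, 63, 60, 59, 60, 61, 59, 60, 60, 60, 59, 61, 61, 60, 61, 61, 60, 61, 61, 61, 62, 61, 61, 61, 61, 62, 61, 61, 62, 61, 61, 61, 61, 61, 63, 62, 60, 61, 61, 61, 61, 62, 61, 59, 51, 45, 42, 38, 39, 39, 38, 39, 39, 38, 39, 38, 39, 38, 38, 39, 60, 92, 124, 145, 153, 154, 154, 151, 150, 151]
w2 [153, 154, 154, 156, 154, 148, 138, 122, 102, 77, 66, 70, 70, 70, 62, 50, 52, 66, 68, 70, 68, 92, 126, 152, 155, 158, 157, 154, 156, 156]
w3 [143, 143, 144, 144, 143, 143, 135, 109, 72, 54, 56, 58, 60, 60, 60, 58, 54, 43, 35, 37, 47, 55, 60, 59, 59, 59, 58, 54, 56, 84, 120, 140, 144, 144, 144]
```

Stroke 1 moved the jaw about 8 mm. In the view, the jaw edge is at x≈385, the mark at 321 and the fixed jaw at 280, which leaves about 22 mm.

Request:
jog_arm(motion=[[0,0,-0.012,0,0,0,-1],[0,0.015,0,0,0,0,-1],[0,0.0155,0,0,0,0,-1],[0,0,0.006,0,0,0,-1],[0,0,0.006,0,0,0,-1]])

```text
time_s: 7.15
ee_pos: [0.5649, -0.063, 0.078]
eef_rot: [-3.141, 0.001, 0.346]
force: [0.3, -0.4, 0.1]
grip_width: 0.0007
grip_force: 0.0
```

Request:
jog_arm(motion=[[0,-0.006,0,0,0,0,-1],[0,-0.006,0,0,0,0,-1],[0,-0.006,0,0,0,0,-1],[0,-0.006,0,0,0,0,-1],[0,-0.006,0,0,0,0,-1]])

```text
time_s: 7.65
ee_pos: [0.5547, -0.0332, 0.0791]
eef_rot: [-3.142, -0.0, 0.348]
force: [0.2, -0.7, 2.0]
grip_width: 0.0005
grip_force: 0.5
```

Request:
jog_arm(motion=[[0,0,0,0,0,0,-1],[0,0,-0.012,0,0,0,-1],[0,0.015,0,0,0,0,-1],[0,0.0155,0,0,0,0,-1],[0,0,0,0,0,0,-1]])

```text
time_s: 8.15
ee_pos: [0.5658, -0.0651, 0.0908]
eef_rot: [3.141, -0.0, 0.345]
force: [-0.7, -0.1, 0.3]
grip_width: 0.0004
grip_force: 0.0
```

```bash
cat >> meas.py <<'E'
def go(n):
    o,m,im=shot(n);p=np.load('p.npy');A=toA(p,o['ee_pos']);print(o['time_s'],o['ee_pos'].round(4),o['force'].round(1),A.round(4))
    g=cv2.cvtColor(im,cv2.COLOR_BGR2GRAY)
    # expected rows of jaw top (x=.05) ; print vertical-edge gradients
    r=int(proj(m,W(p,[.05,.03,.082]))[0,1]);s=np.diff(cv2.GaussianBlur(g,(5,7),0)[r-6:r+7].mean(0))
    for j in range(120,350):
        if abs(s[j])>5 and abs(s[j])==abs(s[j-2:j+3]).max(): print('edge',r,j+.5,round(s[j]),'y@.082',toA(p,ray(m,(j+.5,r),.082))[1].round(4))
    r=int(proj(m,W(p,[.083,.036,.086]))[0,1]);s=np.diff(g[r-2:r+3].mean(0))
    for j in range(120,350):
        if abs(s[j])>12 and abs(s[j])==abs(s[j-2:j+3]).max(): print('mark',r,j+.5,round(s[j]),'y@.086',toA(p,ray(m,(j+.5,r),.086))[1].round(4))
E
python3 -c "
from meas import *
go('w4')"
```

```text
8.15 [ 0.5658 -0.0651  0.0908] [-0.7 -0.1  0.3] [-0.0351 -0.0199]
edge 90 134.5 -16 y@.082 0.0511
edge 90 146.5 -5 y@.082 0.0441
edge 90 175.5 -5 y@.082 0.027
edge 90 184.5 31 y@.082 0.0217
edge 90 234.5 -22 y@.082 -0.0078
edge 90 312.5 27 y@.082 -0.0538
mark 27 145.5 -21 y@.086 0.0403
mark 27 152.5 -15 y@.086 0.0364
mark 27 159.5 13 y@.086 0.0326
mark 27 170.5 37 y@.086 0.0266
```

Request:
jog_arm(motion=[[0,0,0.006,0,0,0,-1],[0,0,0.006,0,0,0,-1],[0,0,0,0,0,0,-1]])

```text
time_s: 8.5
ee_pos: [0.5647, -0.0624, 0.0778]
eef_rot: [-3.141, 0.001, 0.348]
force: [0.3, -0.6, 1.8]
grip_width: 0.0
grip_force: 0.3
```

Request:
jog_arm(motion=[[0,-0.006,0,0,0,0,-1],[0,-0.006,0,0,0,0,-1],[0,-0.006,0,0,0,0,-1],[0,-0.006,0,0,0,0,-1],[0,-0.006,0,0,0,0,-1]])

```text
time_s: 9.0
ee_pos: [0.5548, -0.0338, 0.0791]
eef_rot: [3.142, -0.0, 0.348]
force: [0.7, -0.7, 1.6]
grip_width: 0.0005
grip_force: 0.6
```

Request:
jog_arm(motion=[[0,0,0,0,0,0,-1],[0,0,-0.012,0,0,0,-1],[0,-0.01,-0.01,0,0,0,-1],[0,-0.01,0,0,0,0,-1],[0,0,0,0,0,0,-1]])

```text
time_s: 9.5
ee_pos: [0.5479, -0.0145, 0.1013]
eef_rot: [3.142, -0.001, 0.349]
force: [0.2, 0.3, 0.0]
grip_width: 0.0006
grip_force: 0.0
```

```bash
python3 -c "
from meas import *
go('w5')
im=cv2.imread('pics/w5r.png');cv2.imwrite('pics/w5c.png',cv2.resize(im[0:150,130:330],(800,600),interpolation=cv2.INTER_CUBIC))"
```

```text
9.5 [ 0.5479 -0.0145  0.1013] [0.2 0.3 0. ] [-0.0351  0.0337]
edge 92 183.5 -14 y@.082 0.0786
edge 92 194.5 14 y@.082 0.0718
edge 92 227.5 -19 y@.082 0.0512
edge 92 246.5 -6 y@.082 0.0393
edge 92 262.5 28 y@.082 0.0293
edge 92 309.5 -26 y@.082 0.0
mark 32 233.5 -15 y@.086 0.0468
mark 32 238.5 -14 y@.086 0.0439
mark 32 257.5 30 y@.086 0.0328
```

View pics/w5c.png

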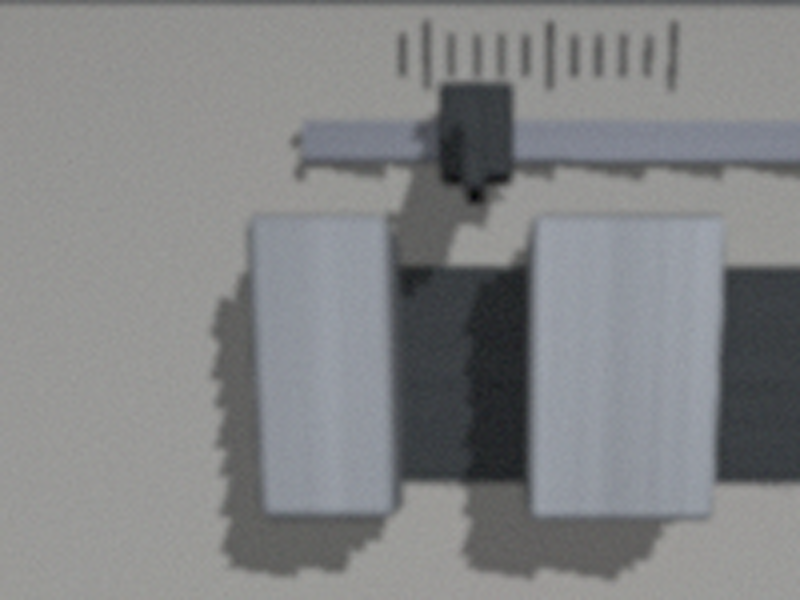

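In this crop the mark foot and fin centre at x≈476, the jaw front edge at 533 and the fixed face at 392. That leaves about 8.4 mm, so I'll make one more, slightly shorter stroke and then trim.

Request:
jog_arm(motion=[[0,0.025,0,0,0,0,-1],[0,0.025,0.008,0,0,0,-1],[0,0,0.008,0,0,0,-1],[0,0,0.006,0,0,0,-1],[0,0,0,0,0,0,-1]])

```text
time_s: 10.05
ee_pos: [0.5645, -0.0622, 0.0779]
eef_rot: [-3.141, 0.002, 0.348]
force: [-0.4, -0.6, 0.6]
grip_width: 0.0
grip_force: 0.4
```

Request:
jog_arm(motion=[[0,-0.0056,0,0,0,0,-1],[0,-0.0056,0,0,0,0,-1],[0,-0.0056,0,0,0,0,-1],[0,-0.0056,0,0,0,0,-1],[0,-0.0056,0,0,0,0,-1]])

```text
time_s: 10.55
ee_pos: [0.5556, -0.0357, 0.0792]
eef_rot: [3.142, -0.001, 0.348]
force: [-0.6, -0.7, 2.7]
grip_width: 0.0003
grip_force: 1.0
```

Request:
jog_arm(motion=[[0,0,0,0,0,0,-1],[0,0,-0.012,0,0,0,-1],[0,-0.012,-0.01,0,0,0,-1],[0,-0.01,0,0,0,0,-1],[0,0,0,0,0,0,-1]])

```text
time_s: 11.05
ee_pos: [0.5478, -0.0144, 0.1013]
eef_rot: [3.142, -0.001, 0.349]
force: [0.2, 0.1, -0.8]
grip_width: 0.0007
grip_force: 0.0
```

```bash
python3 -c "
from meas import *
go('w6')
im=cv2.imread('pics/w6r.png');cv2.imwrite('pics/w6c.png',cv2.resize(im[0:90,190:310],(800,600),interpolation=cv2.INTER_CUBIC))"
```

```text
11.05 [ 0.5478 -0.0144  0.1013] [ 0.2  0.1 -0.8] [-0.0351  0.0338]
edge 92 183.5 -14 y@.082 0.0787
edge 92 194.5 14 y@.082 0.0719
edge 92 227.5 -19 y@.082 0.0513
edge 92 250.5 29 y@.082 0.0369
edge 92 298.5 -24 y@.082 0.007
mark 32 233.5 -16 y@.086 0.0469
mark 32 239.5 -13 y@.086 0.0434
mark 32 257.5 28 y@.086 0.0329
```

View pics/w6c.png

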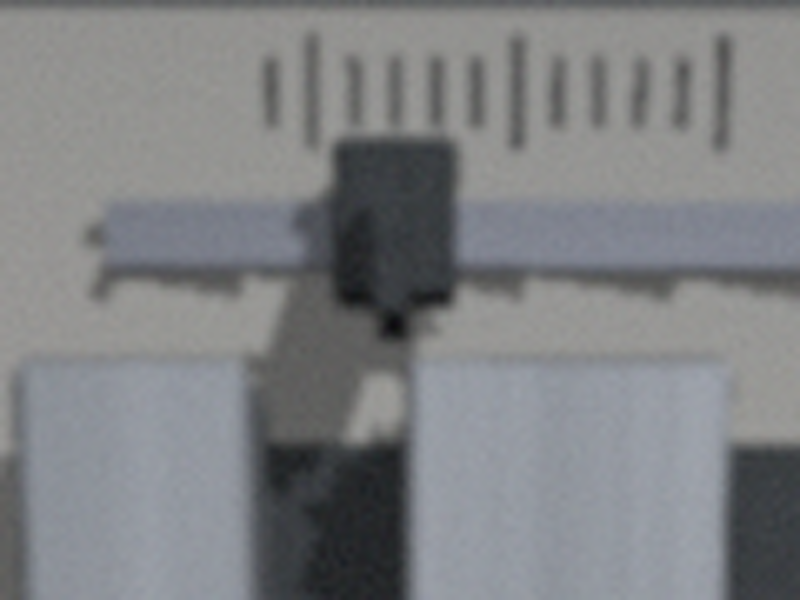

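In the crop the jaw's front edge is at x≈411 and the fin and foot centre at 394, so a little over 1 mm remains.

```bash
python3 - <<'E'
from h import *
m=np.load('w6.npy',allow_pickle=True).item();p=np.load('p.npy')
f=lambda x,y:(190+(x+.5)/6.667-.5,(y+.5)/6.667-.5)
for n,c,z in [('jaw',(411,365),.082),('jaw2',(409,590),.082),('jawrearc',(727,365),.082),('jawrear2',(724,590),.082),('fixed',(246,365),.082),('foot top R',(455,150),.07),('foot bot R',(453,300),.07),('footL',(333,150),.07),('footLb',(337,300),.07),('fin',(393,310),.07),('fin86',(394,200),.086),('railL',(104,235),.062)]:
    print(n,(1e3*toA(p,ray(m,f(*c),z))).round(2))
E
```

```text
jaw [71.71 36.58]
jaw2 [52.3  36.68]
jawrearc [71.91  7.9 ]
jawrear2 [52.5   7.29]
fixed [71.61 51.55]
foot top R [92.16 32.64]
foot bot R [79.25 32.7 ]
footL [92.08 44.09]
footLb [79.18 43.78]
fin [78.34 38.43]
fin86 [84.41 38.08]
railL [86.28 67.01]
```

Request:
jog_arm(motion=[[0,0.02,0,0,0,0,-1],[0,0.017,0,0,0,0,-1],[0,0,0.01,0,0,0,-1],[0,0,0.006,0,0,0,-1],[0,0,0.006,0,0,0,-1]])

```text
time_s: 11.6
ee_pos: [0.5603, -0.0503, 0.078]
eef_rot: [-3.141, 0.001, 0.348]
force: [-1.7, -2.2, 6.9]
grip_width: 0.0003
grip_force: 2.9
```

Request:
jog_arm(motion=[[0,0,0,0,0,0,-1],[0,-0.0022,0,0,0,0,-1],[0,-0.0022,0,0,0,0,-1],[0,-0.0021,0,0,0,0,-1],[0,0,0,0,0,0,-1]])

```text
time_s: 12.1
ee_pos: [0.5585, -0.044, 0.0791]
eef_rot: [-3.141, -0.0, 0.348]
force: [-3.1, 0.2, 4.2]
grip_width: 0.0008
grip_force: 2.0
```

Request:
jog_arm(motion=[[0,0,0,0,0,0,-1],[0,0,-0.012,0,0,0,-1],[0,-0.02,-0.01,0,0,0,-1],[0,-0.01,0,0,0,0,-1],[0,0,0,0,0,0,-1]])

```text
time_s: 12.6
ee_pos: [0.5482, -0.0153, 0.1012]
eef_rot: [3.142, -0.001, 0.349]
force: [0.9, -0.3, -0.7]
grip_width: 0.0009
grip_force: 0.0
```

```bash
python3 -c "
from meas import *
go('w7')
im=cv2.imread('pics/w7r.png');cv2.imwrite('pics/w7c.png',cv2.resize(im[0:90,190:310],(800,600),interpolation=cv2.INTER_CUBIC))"
```

```text
12.6 [ 0.5482 -0.0153  0.1012] [ 0.9 -0.3 -0.7] [-0.035   0.0329]
edge 92 182.5 -14 y@.082 0.0784
edge 92 192.5 14 y@.082 0.0722
edge 92 225.5 -18 y@.082 0.0516
edge 92 246.5 29 y@.082 0.0385
edge 92 293.5 -24 y@.082 0.0092
mark 32 231.5 -14 y@.086 0.0472
mark 32 232.5 -14 y@.086 0.0466
mark 32 237.5 -13 y@.086 0.0437
mark 32 256.5 31 y@.086 0.0326
```

View pics/w7c.png

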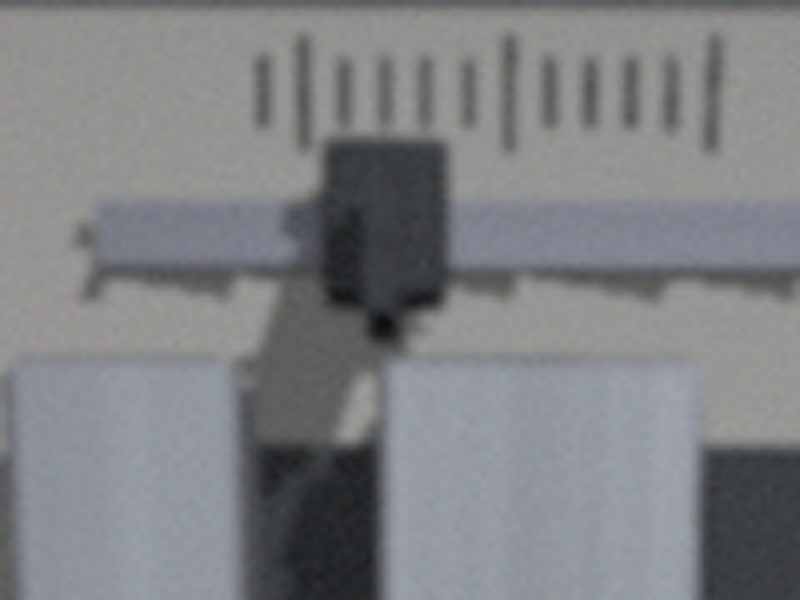

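The jaw corner (383) now lines up with the fin (382, foot centre 387, the rest is parallax). I'll confirm by putting the camera right in that plane, where there is no parallax.

Request:
jog_arm(motion=[[0,-0.004,0,0,0,0,-1],[0,0,0,0,0,0,-1],[0,0,0,0,0,0,-1],[0,0,0,0,0,0,-1]])

```text
time_s: 13.05
ee_pos: [0.547, -0.0127, 0.1008]
eef_rot: [-3.142, 0.0, 0.347]
force: [0.1, -0.2, -0.3]
grip_width: 0.0009
grip_force: 0.0
```

```bash
python3 -c "
from meas import *
go('w8')
im=cv2.imread('pics/w8r.png');cv2.imwrite('pics/w8c.png',cv2.resize(im[0:90,190:310],(800,600),interpolation=cv2.INTER_CUBIC))
m=np.load('w8.npy',allow_pickle=True).item();p=np.load('p.npy')
print(((proj(m,W(p,[[.07,.038,.082],[.083,.038,.086],[.083,.038,.07],[.05,.038,.082]]))-[190,0]+.5)*6.667-.5).round(1).tolist())"
```

```text
13.05 [ 0.547  -0.0127  0.1008] [ 0.1 -0.2 -0.3] [-0.0353  0.0358]
edge 91 186.5 -14 y@.082 0.0785
edge 91 197.5 14 y@.082 0.0717
edge 91 230.5 -20 y@.082 0.0512
edge 91 236.5 -6 y@.082 0.0474
edge 91 251.5 28 y@.082 0.0381
edge 91 298.5 -26 y@.082 0.0089
mark 31 236.5 -14 y@.086 0.0469
mark 31 241.5 -13 y@.086 0.044
mark 31 260.5 31 y@.086 0.033
[[414.9, 381.7], [415.1, 213.6], [416.3, 252.7], [414.2, 613.1]]
```

View pics/w8c.png

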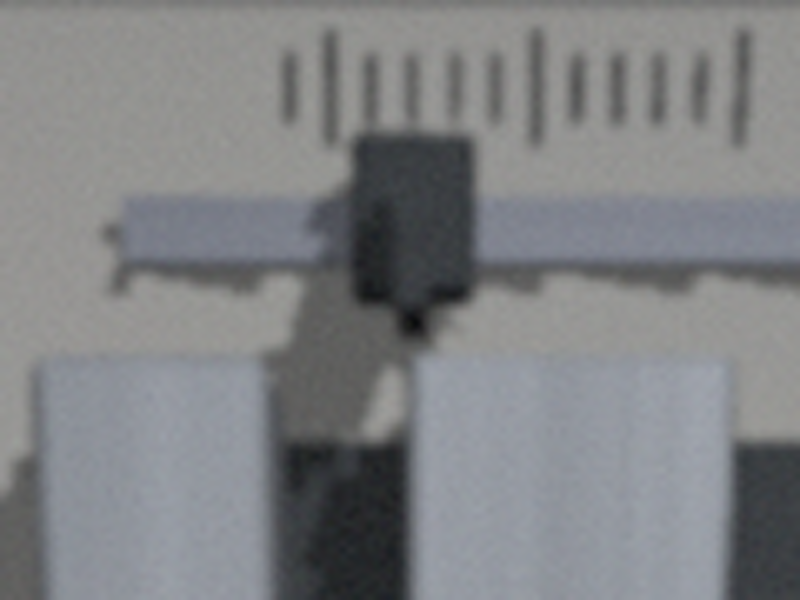

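Nearly free of parallax, the jaw corner is at 411, the fin at 412 and the foot centre at 413.5, so they are aligned to about 0.2 mm. I'll withdraw straight up.

Request:
jog_arm(motion=[[0,0,-0.04,0,0,0,-1],[0,0,-0.04,0,0,0,-1],[0,0,-0.04,0,0,0,-1],[0,0,-0.02,0,0,0,-1],[0,0,0,0,0,0,-1]])

```text
time_s: 13.6
ee_pos: [0.5479, -0.0127, 0.244]
eef_rot: [3.139, -0.005, 0.348]
force: [0.2, -0.6, -0.4]
grip_width: 0.0007
grip_force: 0.0
```

Request:
jog_arm(motion=[[0,0,0,0,0,0,-1],[0,0,0,0,0,0,-1],[0,0,0,0,0,0,-1],[0,0,0,0,0,0,-1]])

```text
time_s: 14.0
ee_pos: [0.5468, -0.0125, 0.2401]
eef_rot: [-3.141, 0.001, 0.348]
force: [1.1, 0.3, -0.5]
grip_width: 0.0004
grip_force: 0.0
```

```bash
python3 -c "
from station import ctrl
print(ctrl.get_obs()['ee_pos'],ctrl.hand_in())"
```

```text
the job is handed in; nothing more can be done
[ 0.54679882 -0.01246001  0.24014065] None
```

The job is handed in at 14.0 s: five wheel strokes brought the jaw face level with the gauge mark, to about 0.2 mm by the wrist camera, and the hand is raised clear without having touched the jaw, mark, bottle, vial or pipette.

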